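Retain a tile-trolley wheel with its axle clip

ROBOT

A 6-joint arm with a two-finger parallel gripper is mounted at the origin on the work surface. World frame = base frame: x ahead of the robot, y to its left, z up, the work surface at z = 0. Lengths are in mm, angles in rad, forces in N, time in s.
With the tool pointing down it reaches from about 375 to 925 mm from the base axis. Payload 5.7 kg.
Tool frame: the origin (TCP) lies on the centre line of the jaws, within the pads' length; the fingertips stand 22 mm ahead of it and the grasp point (between the pads) lies 3 mm ahead of it; z points along the fingers, y is the line along which they close (so a half turn about z gives the same grasp; the last joint's range is limited). The gripper opens to 88 mm and grips with 3 to 60 N. Pads are 20 mm wide; open, the fingers measure 115 mm over their backs; the gripper's body (75 mm by 178 mm) begins 61 mm behind the grasp point.
Start: joints at [-1.215, 0.359, 1.51, -0, 1.272, -0.115], TCP at [272.141, -534.7, 244.623] pointing down, gripper open.
Joint ranges: [-2.97, 2.97], [-1.01, 2.36], [0.21, 2.38], [-0.96, 4.11], [0.2, 2.71], [-2.98, 2.98]. Speed limits (rad/s): [2.39, 2.39, 3.14, 3.14, 3.14, 3.14].

INTERFACE

Orientations are given as a unit quaternion [x, y, z, w].
In Python, from rig import r, read_camera, get_calibration gives the robot as it stands. The module is installed in compiled form; this text tells all that it offers.
- The arm moves only by the tool step_arm, never from a script. Its argument "targets" is a list of rows, each an object with "claw": the finger opening in m, from 0 to 0.0878; "linear": the shift along the tool's x, y, z in m, a list of three; "angular": the turn, a rotation vector about the tool's x, y, z in degrees, a list of three. A call has 1 to 5 rows; each row is the pose to reach, as a shift and turn from the pose commanded when the call began, along the tool's axes at that moment; what a row does not reach only later rows make up. A row lasts 1/10 s, in which the tool goes at most 50 mm and 8.59 degrees, less where a joint would pass 70% of its speed; a pose out of reach is approached as far as the arm can. A call with a gripper value outside its range is refused whole. The fingers move at their own pace and stop on an object; "squeeze" is the grip in N (left out, the last holds). Time passes only in rows, so rows that repeat a pose let the fingers close. It gives the time, the measured TCP pose, the force, the opening and the grip force at its end, in the units of the state.
- r.get_state(): the state, without advancing time (a new reading comes with each control period).
- read_camera(name): name is "scene" or "top" or "wrist"; returns the picture (420x560x3 uint8, red, green, blue); there is no depth.
- get_calibration(name): a dict with "fovy" (degrees; the focal length in pixels is half the picture's height over the tangent of half this angle, whatever the lens; pixels are square), "cx", "cy" (the principal point, pixels), "dist_coeffs" ([k1, k2, p1, p2, k3] as OpenCV has them; the pictures are not rectified), "R" (3x3) and "t" (3): a world point X has camera coordinates R X + t. Camera axes: x right, y down, z forward; pixel columns grow to the right and rows downward; lengths in mm; the calibration is good to about 2 mm. A picture is of the moment at which its call begins: read the wrist's pose just before it. get_calibration takes no time and is no camera call; for the wrist camera it gives the pose at the moment of the call.
- r.close_job(): hands the job in; it is judged then, once.
The state is a dict: "t": time; "joints": joint angles; "joint_vel": joint speeds; "joint_efforts": joint torques, N m; "tcp_pos": TCP position; "orientation": TCP orientation; "ft_force": force on the tool from outside, world axes, zero at the start; "torque": the same for the moment, N m; "gripper_width": finger opening in mm; "grasp_force": force on a finger pad.
Only numpy, scipy, OpenCV 4.12 (cv2) and the standard library are available. Lean on these libraries where they do the work, as an engineer would, in place of code of your own. Each camera call takes 0.05 s, during which the arm holds its last target. There are 200 camera calls.

TASK

Finish mounting the trolley wheel: press the wheel down its axle until it is fully home and the axle's groove is clear above the hub, then lay the black axle clip flat on the hub and push it sideways into the groove until it has snapped fully home around the axle. Feel for the hub and push steadily without forcing the clip, let go of it, and leave the other things on the bench where they are.

Things in the scene. Friction and masses are not known exactly. Their poses are not given: they have to be found in the camera images.
- hub_unit: Fixed: plywood board 170 x 130 mm with a steel plate and an upright 25 mm axle carrying a level rubber-tyred wheel, 125 mm diameter, that can spin. Origin on the axle's line at bench height, z up. The axle is screwed into the plate to no set height: with the wheel home the hub's flat top (40 mm across) lies somewhere from 85 to 99 mm above the bench and must be felt for; the tyre's upper side is 8 mm lower.
- wheel_slide (a joint): How far the wheel still stands above its home on the axle, in m: 0 = home on its shoulder, starts 6 to 12 mm up. It slides with about 6 N of friction besides its weight, stays where it is left, and can be pressed down anywhere on the hub or the tyre's upper side (a flat ring from 47 to 57 mm off the axle's line).
- axle_line (a point): Point on the axle's line at bench height. With the wheel home, measured from the hub's top: the groove is open from 1 mm below to 6 mm above it, its floor 20 mm in diameter, and the full 25 mm axle goes on from there to 17 mm above it (the last 3 mm chamfered). The groove runs all round: the clip may come from any side. A clip lying on the hub's top is level with the groove.
- clip: Black moulded axle clip, 40 g, lying flat on the bench: an open ring 5 mm thick, 34 mm outside, with two springy arms. Origin at the ring's centre (on the axle's line when seated), on its underside; z up; +x points out through the mouth, so it is pushed along +x. The arms spring over the 20 mm groove floor and the ring's back then stops on it. More than 32 N on axle or hub damages the clip.
- clip_tab (a point): Top centre of the clip's finger tab: an upright block 10 mm (clip's x) by 14 mm (y), rising from the clip's underside to 24 mm, centred 33 mm from the ring's centre towards the clip's -x. Take it across its 14 mm.
- clip_mouth (a point): Midway between the clip's two rounded lips (2.5 mm radius), 7 mm from the ring's centre along the clip's +x, on the underside. The lips leave a mouth 16 mm wide and end 2.5 mm farther on. Springing them over the groove floor takes a push of roughly 6 to 14 N, which falls off as they pass and rises steeply once the ring is home.
- abrasive_block: Bystander: green abrasive block 100 x 60 x 35 mm; origin at the centre of its underside.
- sample_cards: Bystander: stack of sample cards 85 x 50 x 25 mm; origin at the centre of its underside.
- spray_can: Bystander: aluminium spray can, 62 mm diameter, 170 mm tall; origin at the centre of its underside.
- sample_tile: Bystander: grey stone sample tile 150 x 150 x 10 mm; origin at the centre of its underside.
Not all that is in view belongs to the job. There is more than one size of the hub_unit; the one meant has the size given above.

How it is judged (in metres and radians):
On the way, in this order (a step that is already met when the one before it is completed fails the run):
1. the wheel is pressed home on its axle, the clip still off it (value of joint wheel_slide below 0.0015 m and horizontal distance between clip and axle_line above 0.03 m), for 0.2 s.
2. the clip is in the groove, seated around the axle (horizontal distance between clip and axle_line below 0.0015 m and z of clip in the frame of axle_line between 0.083 and 0.1005 m), for 0.2 s.
At the end, for the whole second after the job is handed in: The wheel is home on its axle (within 1.5 mm); the clip sits in the groove on the hub, its ring's centre within 1.5 mm of the axle's line, below the axle's end, level within 0.1 rad, at rest and let go (all of step 2 and value of joint wheel_slide below 0.0015 m and angle between clip's own z axis and vertical below 0.1 rad and linear speed of clip below 0.02 m/s); the robot touches nothing.
It fails at once if the clip is forced against the axle or the wheel with more than 32 N (contact force between clip and hub_unit above 32 N).
It fails at once if the abrasive block is disturbed (moved 15 mm) (distance of abrasive_block from where it was at the start of the episode above 0.015 m).
It fails at once if the sample cards are disturbed (moved 15 mm) (distance of sample_cards from where it was at the start of the episode above 0.015 m).
It fails at once if the spray can is disturbed (moved 15 mm) (distance of spray_can from where it was at the start of the episode above 0.015 m).
It fails at once if the sample tile is disturbed (moved 15 mm) (distance of sample_tile from where it was at the start of the episode above 0.015 m).
It also fails if it takes over 51 s, if anything falls off the work surface, if the arm or the gripper's body presses on something with over 40 N, if the wrist force passes 120 N, or if a joint passes its speed limit or range.

## Working session

There is one attempt and no reset: what is moved stays moved. The work goes in short steps, Python scripts to look and compute and a tool call to move; the robot and the scene stay as the last step left them, time stands still between calls to the robot, and variables do not carry over. Pictures are saved under pics/ and viewed, at most 10 in all, crops included, and the job is handed in when it is done.

Besides the shell and the picture viewer there is one more tool, called after ">>>" by a JSON object that holds its "fn" and its "kwargs", one argument or row to a line. step_arm: Moves the arm, as the interface text tells. Its arguments: {"type":"object","properties":{"targets":{"type":"array"},"squeeze":{"type":"number"}},"required":["targets"]}

```bash
mkdir -p pics
cat > h.py <<'E'
import numpy as np, cv2
from rig import r, read_camera, get_calibration
def K(c):
    f=210/np.tan(np.radians(c["fovy"])/2); return np.array([[f,0,c["cx"]],[0,f,c["cy"]],[0,0,1.]])
def world(c,px,z):
    px=np.array(px,float).reshape(-1,1,2)
    u=cv2.undistortPoints(px,K(c),np.array(c["dist_coeffs"],float)).reshape(-1,2)
    R=np.array(c["R"]);t=np.array(c["t"]);o=-R.T@t
    d=np.c_[u,np.ones(len(u))]@R
    z=np.broadcast_to(z,len(u))
    return o+d*((z-o[2])/d[:,2])[:,None]
def proj(c,X):
    R=np.array(c["R"],float);t=np.array(c["t"],float)
    return cv2.projectPoints(np.array(X,float).reshape(-1,1,3),cv2.Rodrigues(R)[0],t,K(c),np.array(c["dist_coeffs"],float))[0].reshape(-1,2)
def snap(n,f):
    c=get_calibration(n); im=read_camera(n); cv2.imwrite("pics/"+f,im[...,::-1]); return c,im
E
python3 - <<'E'
from h import *
for n in("top","scene"):
    c,im=snap(n,n+"0.png"); R=np.array(c["R"]);print(n,-R.T@np.array(c["t"]),c["fovy"],c["dist_coeffs"])
print(r.get_state())
E
```

```text
top [ 424.41773773   62.74721573 1186.86619879] 49.749319465454725 [-0.12526903  0.          0.          0.          0.        ]
scene [1035.81706451 -393.40540681  987.55799119] 47.30605573402946 [-0.02871739  0.          0.          0.          0.        ]
{'t': 0.1, 'joints': array([-1.21507510e+00,  3.59425659e-01,  1.51132325e+00,  2.48653411e-05,
        1.27249738e+00, -1.15095207e-01]), 'joint_vel': array([-3.65917418e-06, -1.19317884e-03, -1.14749372e-03, -9.21959924e-05,
       -2.34272362e-04,  8.04878903e-04]), 'joint_efforts': array([-1.60007683e-03, -5.16368115e+01, -2.71405184e+01,  6.74661133e-02,
        2.77505990e-02, -3.80848394e-05]), 'tcp_pos': array([ 271.96629341, -534.16402299,  243.8983417 ]), 'orientation': array([ 9.72419731e-01,  2.33236322e-01, -8.74422542e-05, -8.22265453e-04]), 'ft_force': array([-0.44090752,  0.31501103, -0.01094156]), 'torque': array([ 0.05983884, -0.04234482,  0.00181558]), 'grasp_force': 0.0, 'gripper_width': 88.26482569711813}
```

View pics/top0.png

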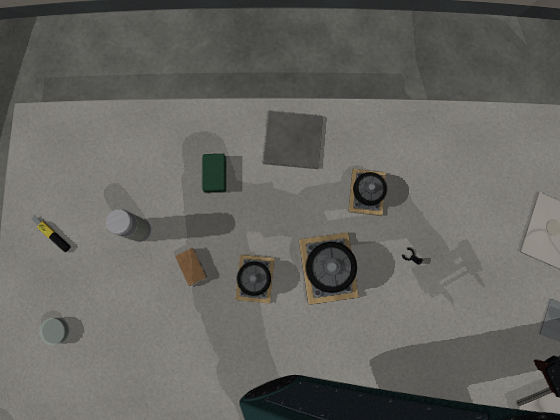

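View pics/scene0.png

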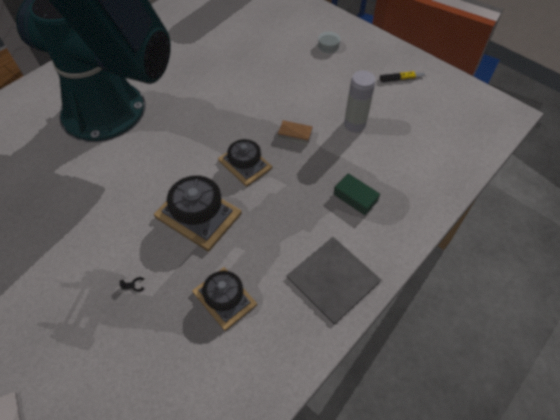

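The top view shows the large wheel at (331,267), which is about 125 mm across and so the one meant. There are two smaller wheels at (254,278) and (371,188), and the clip is near (415,257). I'll measure both and zoom in on them.

Run:
```python
from h import *
c=get_calibration("top")
im=cv2.imread("pics/top0.png")
s=get_calibration("scene"); im2=cv2.imread("pics/scene0.png")
a=cv2.resize(im[237:277,390:440],None,fx=8,fy=8,interpolation=cv2.INTER_CUBIC)
b=cv2.resize(im[227:307,295:365],None,fx=4,fy=4,interpolation=cv2.INTER_CUBIC)
d=cv2.resize(im2[270:300,110:160],None,fx=8,fy=8,interpolation=cv2.INTER_CUBIC)
e=cv2.resize(im2[165:250,150:245],None,fx=4,fy=4,interpolation=cv2.INTER_CUBIC)
out=np.zeros((600,790,3),np.uint8)
for q,x,y in((a,0,0),(b,405,0),(d,0,330),(e,405,330)):
    h=min(q.shape[0],600-y);w=min(q.shape[1],790-x);out[y:y+h,x:x+w]=q[:h,:w]
cv2.imwrite("pics/crop0.png",out)
print(world(c,[[331,267],[305,267],[357,267]],95),world(c,[[408,253],[428,261]],[0,24]))
print(world(s,[[195,190]],100), world(s,[[137,285],[123,283]],[5,24]))
```

```text
[[ 470.05040855  -56.42573124   95.        ]
 [ 470.06802437    6.1398918    95.        ]
 [ 469.92528094 -119.28325075   95.        ]] [[ 510.19256817 -272.06004527    0.        ]
 [ 487.42781337 -317.59778709   24.        ]]
[[472.32136364 -48.52083192 100.        ]] [[ 509.62028457 -273.72328193    5.        ]
 [ 493.42444029 -293.87229258   24.        ]]
```

View pics/crop0.png

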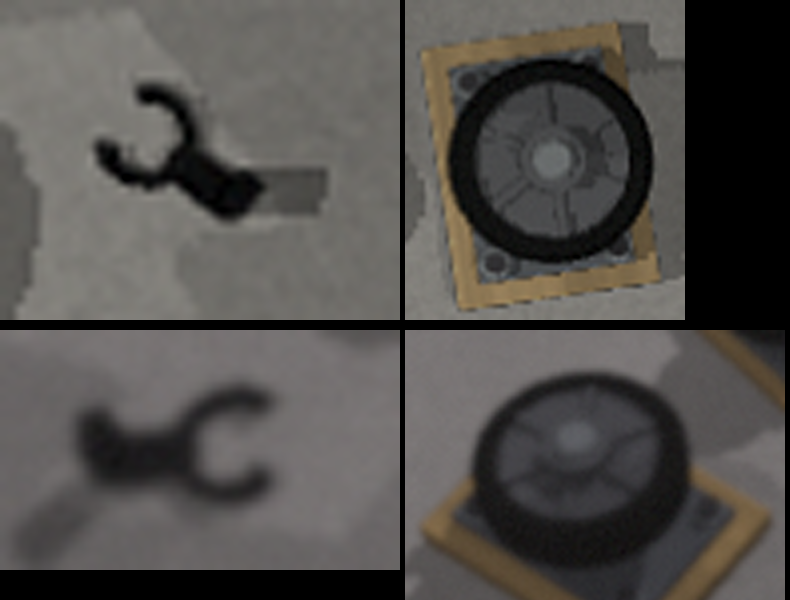

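The crops show the clip in the top view with its ring centre at about (408.8,254.3) and its tab at about (419.4,261.4). The mouth points up-left and the axle end is at (331.5,267).

```bash
cat >> h.py <<'E'
from scipy.spatial.transform import Rotation as Ro
def go(pos,xang=None):
    """tool-frame shift (m) and turn (deg) from the measured pose to pos, tool x at world angle xang, pointing down"""
    s=r.get_state(); A=Ro.from_quat(s["orientation"]); d=np.array(pos)-s["tcp_pos"]
    print("t",s["t"],"tcp",s["tcp_pos"].round(2),"F",s["ft_force"].round(2))
    print("lin m",(A.inv().apply(d)/1000).round(4))
    x=A.as_matrix()[:,0]; print("xang",np.degrees(np.arctan2(x[1],x[0])).round(2), "z",A.as_matrix()[:,2].round(4))
    if xang is not None:
        B=Ro.from_matrix(np.c_[[np.cos(np.radians(xang)),np.sin(np.radians(xang)),0],[np.sin(np.radians(xang)),-np.cos(np.radians(xang)),0],[0,0,-1]])
        print("ang",np.degrees((A.inv()*B).as_rotvec()).round(2))
E
python3 - <<'E'
from h import *
c=get_calibration("top")
w=world(c,[[331.5,267],[408.75,254.25],[419.4,261.4]],[109,5,24]);print(w)
v=w[1]-w[2];print(np.hypot(*v[:2]),np.degrees(np.arctan2(v[1],v[0])))
w=get_calibration("wrist");R=np.array(w["R"]);print("wristcam",-R.T@np.array(w["t"]),R[2],w["fovy"])
go([450,-290,260],50)
E
```

```text
[[ 469.46393683  -56.08776011  109.        ]
 [ 506.5277187  -272.54636097    5.        ]
 [ 486.53947944 -294.68007258   24.        ]]
29.823328086219743 47.915828171283536
wristcam [ 334.49740892 -502.81195158  383.96322719] [-0.23142674 -0.11597479 -0.96591486] 61.96724539881388
t 0.1 tcp [ 271.97 -534.16  243.9 ] F [-0.44  0.32 -0.01]
lin m [ 0.2694 -0.1369 -0.0158]
xang 26.98 z [-6.0e-04  1.6e-03 -1.0e+00]
ang [ -0.09  -0.03 -23.02]
```

```bash
python3 -c "
from h import *
go([487,-295,200],48)"
```

```text
t 0.1 tcp [ 271.97 -534.16  243.9 ] F [-0.44  0.32 -0.01]
lin m [ 0.3001 -0.1155  0.0442]
xang 26.98 z [-6.0e-04  1.6e-03 -1.0e+00]
ang [ -0.09  -0.03 -21.02]
```

>>> {"fn": "step_arm", "kwargs": {
  "targets": [
    {"claw":0.0878,"linear":[0.3,-0.1155,0.044],"angular":[0,0,-21]},
    {"claw":0.0878,"linear":[0.3,-0.1155,0.044],"angular":[0,0,-21]},
    {"claw":0.0878,"linear":[0.3,-0.1155,0.044],"angular":[0,0,-21]},
    {"claw":0.0878,"linear":[0.3,-0.1155,0.044],"angular":[0,0,-21]},
    {"claw":0.0878,"linear":[0.3,-0.1155,0.044],"angular":[0,0,-21]}
  ]
}}

```text
t: 0.6
tcp_pos: [438.6, -348.8, 210.2]
orientation: [0.914, 0.406, -0.0, -0.0]
ft_force: [1.2, -1.4, -0.2]
gripper_width: 88.1
grasp_force: 0.0
```

```bash
python3 -c "
from h import *
go([487,-295,200],48)"
```

```text
t 0.6 tcp [ 438.55 -348.81  210.24] F [ 1.18 -1.39 -0.21]
lin m [ 0.0724 -0.0001  0.0102]
xang 47.95 z [-3.e-04  5.e-04 -1.e+00]
ang [-0.03 -0.01 -0.05]
```

>>> {"fn": "step_arm", "kwargs": {
  "targets": [
    {"claw":0.0878,"linear":[0.072,0,0.01],"angular":[0,0,0]},
    {"claw":0.0878,"linear":[0.072,0,0.01],"angular":[0,0,0]},
    {"claw":0.0878,"linear":[0.072,0,0.01],"angular":[0,0,0]},
    {"claw":0.0878,"linear":[0.072,0,0.01],"angular":[0,0,0]}
  ]
}}

```text
t: 1.0
tcp_pos: [485.8, -296.8, 200.4]
orientation: [0.913, 0.407, -0.0, -0.0]
ft_force: [-0.9, 0.0, 1.4]
gripper_width: 87.7
grasp_force: 0.0
```

```bash
python3 -c "
from h import *
c,im=snap('wrist','w1.png')
go([470,-56,220],48)
print(proj(c,[[506.5,-272.5,5],[486.5,-294.7,24],[469.5,-56,109]]))"
```

```text
t 1.05 tcp [ 485.46 -297.49  200.59] F [ 0.33 -0.93  0.73]
lin m [ 0.1691 -0.1731 -0.0194]
xang 47.99 z [-8.e-04 -1.e-04 -1.e+00]
ang [-0.03  0.03 -0.01]
[[277.24520382 156.38061198]
 [277.18314535 191.12966442]
 [  3.7795131  -36.46633193]]
```

View pics/w1.png

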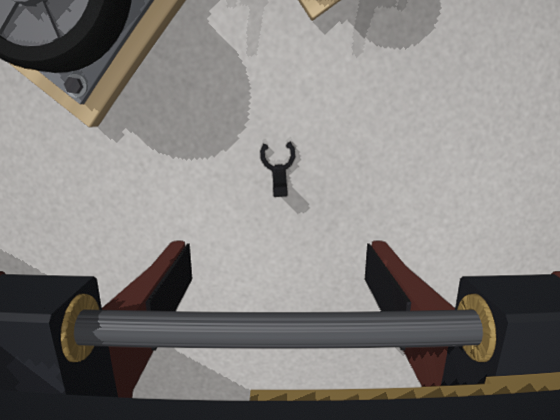

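The wrist view shows the clip with its lips near (265,146) and (291,144), ring centre at about (278,156), and tab from about (279,165) to (281,196). The wheel is at the upper left. I'll refine this by segmentation.

Run:
```python
from h import *
c=get_calibration("wrist"); im=cv2.imread("pics/w1.png")
m=((im.max(2)<70)).astype(np.uint8); m[:130]=0;m[205:]=0;m[:,:245]=0;m[:,320:]=0
for y in range(138,200,2):
    xs=np.where(m[y])[0]
    if len(xs): print(y, xs.min(),xs.max(),len(xs))
# model fit: project silhouettes of clip, maximise IoU over (x,y,yaw)
from scipy.optimize import minimize
def ring():
    a=np.radians(np.linspace(40,320,80)); o=np.c_[17*np.cos(a),17*np.sin(a)]
    return o
def sil(p,S=8):
    out=np.zeros((80*S,80*S),np.uint8)
    th=p[2];Rm=np.array([[np.cos(th),-np.sin(th)],[np.sin(th),np.cos(th)]])
    def P(q,z): 
        w=np.c_[q@Rm.T+p[:2],np.full(len(q),z)]
        return ((proj(c,w)-[240,130])*S).astype(np.int32)
    # arc between lips: lips at (7,+-10.5)
    a0=np.arctan2(10.5,7);a=np.linspace(a0,2*np.pi-a0,60)
    for z in(0,2.5,5):
        o=P(np.c_[17*np.cos(a),17*np.sin(a)],z);i=P(np.c_[10.5*np.cos(a),10.5*np.sin(a)],z)
        cv2.fillPoly(out,[np.r_[o,i[::-1]]],1)
    hull=np.vstack([P(np.array([[-38,-7],[-28,-7],[-28,7],[-38,7.]]),z) for z in(0,24)])
    cv2.fillConvexPoly(out,cv2.convexHull(hull),1)
    cv2.fillPoly(out,[P(np.array([[-30,-5],[-14,-5],[-14,5],[-30,5.]]),5)],1)
    return out
big=cv2.resize(m[130:210,240:320],None,fx=8,fy=8,interpolation=cv2.INTER_LINEAR)
g=cv2.GaussianBlur(im.max(2)[130:210,240:320],(0,0),.5); big=(cv2.resize(g,None,fx=8,fy=8,interpolation=cv2.INTER_CUBIC)<75).astype(np.uint8)
mm=cv2.resize(m[130:210,240:320],None,fx=8,fy=8,interpolation=cv2.INTER_NEAREST); big&=cv2.dilate(mm,np.ones((17,17)))
f=lambda q:-(lambda s:(s&big).sum()/(s|big).sum())(sil([q[0],q[1],q[2]/30]))
best=min((minimize(f,[506.5+a,-272.5+b,.836*30],method="Nelder-Mead",options=dict(initial_simplex=np.array([506.5+a,-272.5+b,.836*30])+np.array([[0,0,0],[3,0,0],[0,3,0],[0,0,3]]))) for a in(-2,2) for b in(-2,2)),key=lambda o:o.fun)
print(best.fun,best.x[:2],np.degrees(best.x[2]/30))
```

```text
142 289 290 2
144 263 291 8
146 262 293 13
148 261 294 12
150 261 294 8
152 261 294 8
154 261 294 8
156 261 294 8
158 261 294 10
160 262 293 10
162 263 292 10
164 264 291 13
166 266 289 24
168 268 287 20
170 272 285 14
172 273 285 13
174 273 285 13
176 273 285 13
178 273 285 13
180 273 286 14
182 273 286 14
184 273 286 14
186 273 286 14
188 273 286 14
190 273 286 14
192 274 286 13
194 274 287 14
196 274 282 9
-0.758654668501097 [ 508.50247761 -271.80504657] 52.20146267323492
```

>>> {"fn": "step_arm", "kwargs": {
  "targets": [
    {"claw":0.0878,"linear":[0.169,-0.173,-0.02],"angular":[0,0,-4]},
    {"claw":0.0878,"linear":[0.169,-0.173,-0.02],"angular":[0,0,-4]},
    {"claw":0.0878,"linear":[0.169,-0.173,-0.02],"angular":[0,0,-4]},
    {"claw":0.0878,"linear":[0.169,-0.173,-0.02],"angular":[0,0,-4]},
    {"claw":0.0878,"linear":[0.169,-0.173,-0.02],"angular":[0,0,-4]}
  ]
}}

```text
t: 1.55
tcp_pos: [469.7, -55.2, 221.3]
orientation: [0.899, 0.437, 0.0, 0.0]
ft_force: [0.8, -0.1, 0.5]
gripper_width: 87.9
grasp_force: 0.0
```

>>> {"fn": "step_arm", "kwargs": {
  "targets": [
    {"claw":0.0878,"linear":[0,0,0],"angular":[0,0,0]},
    {"claw":0.0878,"linear":[0,0,0],"angular":[0,0,0]}
  ]
}}

```text
t: 1.75
tcp_pos: [470.6, -56.4, 221.2]
orientation: [0.899, 0.438, 0.0, 0.001]
ft_force: [-0.2, -1.1, -0.4]
gripper_width: 88.1
grasp_force: 0.0
```

```bash
python3 -c "
from h import *
c,im=snap('wrist','w2.png')
go([470,-56,200],52)
print(proj(c,[[469.5,-56,109]]))"
```

```text
t 1.8 tcp [470.81 -57.14 221.06] F [-0.11 -0.02  0.68]
lin m [ 0.0004 -0.0014  0.0211]
xang 51.94 z [ 8.e-04 -1.e-03 -1.e+00]
ang [ 0.07  0.02 -0.06]
[[276.44348013 212.35226866]]
```

View pics/w2.png

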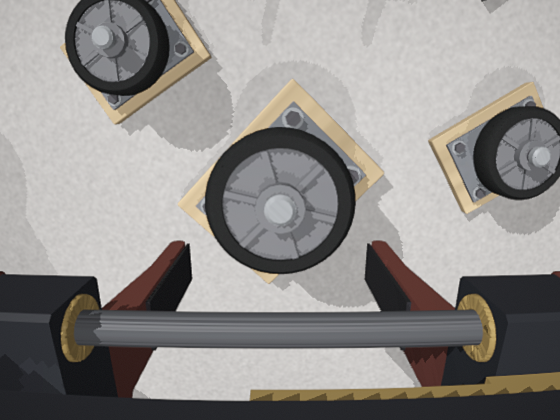

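The axle end shows at about (278,209), with the wheel centred on it and the tyre spanning columns 206 to 355 and rows 127 to 273. I'll triangulate the axle end with the top camera.

Run:
```python
from h import *
c=get_calibration("wrist"); im=cv2.imread("pics/w2.png")
def cen(im,x0,y0,w):
    g=cv2.cvtColor(im,6)[y0:y0+w,x0:x0+w]; return g
g=cen(im,258,189,40); print(g.max()); 
for row in g[::2]: print(' '.join('%3d'%v for v in row[::2]))
t=get_calibration("top"); ct=cv2.imread("pics/top0.png")
for row in cen(ct,324,260,15): print(' '.join('%3d'%v for v in row))
for z in(102,109,116): print(z,world(c,[[278,209]],z)[0],world(t,[[331.5,267]],z)[0])
```

```text
197
139 129 120 112 135 145 145 144 145 144 144 144 143 142 143 143 144 143 110  77
132 119 123 142 145 145 145 145 144 145 144 139 144 144 144 144 143 143 145 133
140 119 147 145 144 144 145 144 131 139 130 128 134 127 139 140 144 143 143 144
125 139 145 144 145 145 139 132 146 168 177 177 170 154 138 127 143 144 143 143
127 145 144 143 144 134 151 182 191 187 184 183 178 172 171 160 136 127 143 143
144 144 143 144 133 155 194 196 191 184 183 181 177 171 165 161 149 120 137 142
144 144 143 142 154 188 194 196 188 182 183 185 186 186 172 155 151 146 139 143
144 143 143 142 183 190 192 187 186 184 181 182 185 186 187 180 149 146 139 138
144 144 144 150 191 190 185 185 185 186 184 181 183 184 186 187 168 139 143 132
143 144 143 167 187 188 182 182 185 185 186 184 181 182 184 186 187 143 136 134
144 144 143 171 185 188 185 182 182 185 185 186 184 182 182 184 188 160 131 131
144 145 142 174 184 184 187 185 182 181 185 185 186 184 182 182 186 161 128 123
144 144 142 164 181 183 184 186 185 182 180 184 185 185 185 182 183 158 123 112
143 144 143 150 176 179 184 184 186 185 182 180 184 185 
[... 961 characters left out ...]
04 105 109  81  58  53
 66  75  74  91 108 109 106 106 107 105 109 107  76  64  65
 65  75  73  79 100 106 108 106 109 110 102  89  67  74  77
 65  76  76  72  86 101 105 106 103 100  89  78  55  73  78
 66  69  76  76  76  87  91  95  91  85  79  75  68  74  70
 75  69  62  74  77  75  76  79  77  80  75  76  74  72  59
 72  60  54  65  74  74  76  78  75  76  76  76  69  60  55
 60  67  66  70  66  57  67  69  71  74  77  64  72  70  68
102 [471.1281934  -56.87346159 102.        ] [469.75648092 -56.85951159 102.        ]
109 [472.27847268 -55.38409701 109.        ] [469.46393683 -56.08776011 109.        ]
116 [473.42875196 -53.89473244 116.        ] [469.17139273 -55.31600863 116.        ]
```

>>> {"fn": "step_arm", "kwargs": {
  "targets": [
    {"claw":0.0878,"linear":[0.0005,-0.001,0.045],"angular":[0,0,0]},
    {"claw":0.0878,"linear":[0.0005,-0.001,0.089],"angular":[0,0,0]},
    {"claw":0.0878,"linear":[0.0005,-0.001,0.089],"angular":[0,0,0]},
    {"claw":0.0878,"linear":[0.0005,-0.001,0.091],"angular":[0,0,0]},
    {"claw":0.0878,"linear":[0.0005,-0.001,0.093],"angular":[0,0,0]}
  ]
}}

```text
t: 2.3
tcp_pos: [471.7, -56.0, 129.3]
orientation: [0.899, 0.438, 0.001, 0.001]
ft_force: [-0.1, 1.1, -0.7]
gripper_width: 88.0
grasp_force: 0.0
```

>>> {"fn": "step_arm", "kwargs": {
  "targets": [
    {"claw":0.0878,"linear":[0,0,0.001],"angular":[0,0,0]},
    {"claw":0.0878,"linear":[0,0,0.002],"angular":[0,0,0]},
    {"claw":0.0878,"linear":[0,0,0.003],"angular":[0,0,0]},
    {"claw":0.0878,"linear":[0,0,0.004],"angular":[0,0,0]}
  ]
}}

```text
t: 2.7
tcp_pos: [470.4, -54.6, 124.2]
orientation: [0.899, 0.438, 0.0, 0.0]
ft_force: [0.3, -0.8, -0.0]
gripper_width: 87.7
grasp_force: 0.0
```

>>> {"fn": "step_arm", "kwargs": {
  "targets": [
    {"claw":0.0878,"linear":[0,0,0.001],"angular":[0,0,0]},
    {"claw":0.0878,"linear":[0,0,0.002],"angular":[0,0,0]},
    {"claw":0.0878,"linear":[0,0,0.003],"angular":[0,0,0]},
    {"claw":0.0878,"linear":[0,0,0.004],"angular":[0,0,0]}
  ]
}}

```text
t: 3.1
tcp_pos: [470.1, -54.6, 119.6]
orientation: [0.899, 0.438, -0.0, -0.0]
ft_force: [0.5, -1.2, 0.8]
gripper_width: 87.7
grasp_force: 0.0
```

>>> {"fn": "step_arm", "kwargs": {
  "targets": [
    {"claw":0.0878,"linear":[0,0,0.001],"angular":[0,0,0]},
    {"claw":0.0878,"linear":[0,0,0.002],"angular":[0,0,0]},
    {"claw":0.0878,"linear":[0,0,0.003],"angular":[0,0,0]},
    {"claw":0.0878,"linear":[0,0,0.004],"angular":[0,0,0]}
  ]
}}

```text
t: 3.5
tcp_pos: [470.1, -54.7, 115.7]
orientation: [0.899, 0.438, -0.0, -0.0]
ft_force: [0.4, -0.1, -1.0]
gripper_width: 87.3
grasp_force: 0.0
```

>>> {"fn": "step_arm", "kwargs": {
  "targets": [
    {"claw":0.0878,"linear":[0,0,0.001],"angular":[0,0,0]},
    {"claw":0.0878,"linear":[0,0,0.002],"angular":[0,0,0]},
    {"claw":0.0878,"linear":[0,0,0.003],"angular":[0,0,0]}
  ]
}}

```text
t: 3.8
tcp_pos: [470.1, -54.7, 112.7]
orientation: [0.899, 0.438, 0.0, -0.0]
ft_force: [0.3, -0.4, -0.3]
gripper_width: 87.5
grasp_force: 0.0
```

>>> {"fn": "step_arm", "kwargs": {
  "targets": [
    {"claw":0.0878,"linear":[0,0,0.001],"angular":[0,0,0]},
    {"claw":0.0878,"linear":[0,0,0.002],"angular":[0,0,0]},
    {"claw":0.0878,"linear":[0,0,0.003],"angular":[0,0,0]}
  ]
}}

```text
t: 4.1
tcp_pos: [470.1, -54.7, 109.8]
orientation: [0.899, 0.438, 0.0, -0.0]
ft_force: [-0.2, -0.0, 0.9]
gripper_width: 87.7
grasp_force: 0.7
```

>>> {"fn": "step_arm", "kwargs": {
  "targets": [
    {"claw":0.0878,"linear":[0,0,0.001],"angular":[0,0,0]},
    {"claw":0.0878,"linear":[0,0,0.002],"angular":[0,0,0]},
    {"claw":0.0878,"linear":[0,0,0.003],"angular":[0,0,0]}
  ]
}}

```text
t: 4.4
tcp_pos: [470.1, -54.7, 106.7]
orientation: [0.899, 0.438, 0.0, -0.0]
ft_force: [-0.5, 0.2, 0.8]
gripper_width: 87.7
grasp_force: 0.7
```

>>> {"fn": "step_arm", "kwargs": {
  "targets": [
    {"claw":0.0878,"linear":[0,0,0.001],"angular":[0,0,0]},
    {"claw":0.0878,"linear":[0,0,0.002],"angular":[0,0,0]},
    {"claw":0.0878,"linear":[0,0,0.002],"angular":[0,0,0]}
  ]
}}

```text
t: 4.7
tcp_pos: [470.1, -54.7, 104.6]
orientation: [0.899, 0.438, -0.0, -0.0]
ft_force: [0.1, 0.3, 0.4]
gripper_width: 87.4
grasp_force: 0.0
```

```bash
python3 -c "
from h import *
c,im=snap('wrist','w3.png')
go([470,-56,200],52)"
```

```text
t 4.75 tcp [470.06 -54.65 104.62] F [-0.01  0.47  0.32]
lin m [-0.0011  0.0008 -0.0954]
xang 51.97 z [-2.e-04  2.e-04 -1.e+00]
ang [-0.02 -0.   -0.03]
```

View pics/w3.png

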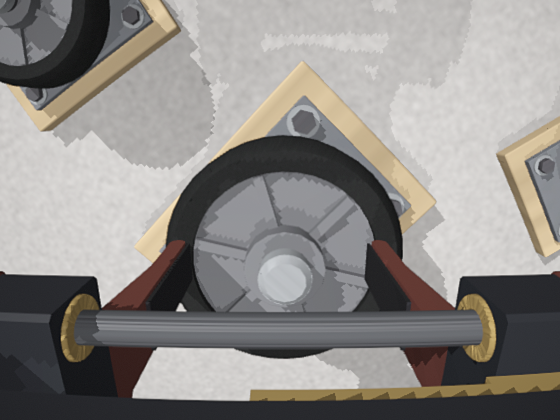

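The fingertips stand over both sides of the tyre, not yet touching. The axle end is at (285,277), slightly right of the fingers' midline at column 278. I'll continue down.

>>> {"fn": "step_arm", "kwargs": {
  "targets": [
    {"claw":0.0878,"linear":[0,0,0.001],"angular":[0,0,0]},
    {"claw":0.0878,"linear":[0,0,0.002],"angular":[0,0,0]},
    {"claw":0.0878,"linear":[0,0,0.002],"angular":[0,0,0]}
  ]
}}

```text
t: 5.05
tcp_pos: [470.1, -54.7, 102.6]
orientation: [0.899, 0.438, -0.0, -0.0]
ft_force: [-0.4, -0.5, -0.3]
gripper_width: 87.6
grasp_force: 0.0
```

```bash
python3 -c "
from h import *
c=get_calibration('wrist');print(np.array(c['R']).round(3),c['cx'],c['cy'],np.array(c['t']))
print(world(c,[[285,277]]*3,[99,102,106]))
go([470,-56,200],52)"
```

```text
[[ 0.787 -0.616  0.   ]
 [-0.595 -0.76   0.259]
 [-0.159 -0.204 -0.966]] 277.92633996207206 208.92812257772232 [-403.72786669  243.04910441  316.33751541]
[[472.29554984 -56.74287079  99.        ]
 [473.14686365 -55.54581684 102.        ]
 [474.28194873 -53.94974491 106.        ]]
t 5.05 tcp [470.09 -54.66 102.63] F [-0.41 -0.51 -0.34]
lin m [-0.0011  0.0007 -0.0974]
xang 51.98 z [-1.e-04  1.e-04 -1.e+00]
ang [-0.01 -0.   -0.02]
```

>>> {"fn": "step_arm", "kwargs": {
  "targets": [
    {"claw":0.0878,"linear":[0,0.003,0],"angular":[0,0,0]},
    {"claw":0.0878,"linear":[0,0.003,0.001],"angular":[0,0,0]},
    {"claw":0.0878,"linear":[0,0.003,0.002],"angular":[0,0,0]},
    {"claw":0.0878,"linear":[0,0.003,0.002],"angular":[0,0,0]}
  ]
}}

```text
t: 5.45
tcp_pos: [472.7, -56.7, 100.7]
orientation: [0.899, 0.438, 0.0, 0.0]
ft_force: [-0.8, -0.1, 0.1]
gripper_width: 87.6
grasp_force: 0.0
```

>>> {"fn": "step_arm", "kwargs": {
  "targets": [
    {"claw":0.0878,"linear":[0,0,0.001],"angular":[0,0,0]},
    {"claw":0.0878,"linear":[0,0,0.002],"angular":[0,0,0]},
    {"claw":0.0878,"linear":[0,0,0.002],"angular":[0,0,0]}
  ]
}}

```text
t: 5.75
tcp_pos: [472.8, -56.6, 99.7]
orientation: [0.899, 0.438, 0.0, 0.0]
ft_force: [-2.6, 0.3, 12.5]
gripper_width: 88.1
grasp_force: 6.4
```

>>> {"fn": "step_arm", "kwargs": {
  "targets": [
    {"claw":0.0878,"linear":[0,0,0.0005],"angular":[0,0,0]},
    {"claw":0.0878,"linear":[0,0,0.001],"angular":[0,0,0]},
    {"claw":0.0878,"linear":[0,0,0.001],"angular":[0,0,0]}
  ]
}}

```text
t: 6.05
tcp_pos: [472.8, -56.6, 99.5]
orientation: [0.899, 0.438, 0.0, 0.0]
ft_force: [-4.7, 0.7, 23.3]
gripper_width: 87.7
grasp_force: 11.9
```

>>> {"fn": "step_arm", "kwargs": {
  "targets": [
    {"claw":0.0878,"linear":[0,0,-0.05],"angular":[0,0,0]},
    {"claw":0.0878,"linear":[0,0,-0.07],"angular":[0,0,0]},
    {"claw":0.0878,"linear":[0,0,-0.07],"angular":[0,0,0]}
  ]
}}

```text
t: 6.35
tcp_pos: [474.6, -57.0, 170.5]
orientation: [0.899, 0.438, 0.002, 0.002]
ft_force: [0.5, -0.1, 0.2]
gripper_width: 87.9
grasp_force: 0.0
```

```bash
python3 -c "
from h import *
c,im=snap('wrist','w4.png')
go([487.5,-298,100],52)"
```

```text
t 6.4 tcp [473.41 -56.74 168.84] F [-0.54  0.32 -0.5 ]
lin m [-0.1815  0.1595  0.0691]
xang 51.98 z [ 3.e-03 -7.e-04 -1.e+00]
ang [ 0.16 -0.07 -0.02]
```

>>> {"fn": "step_arm", "kwargs": {
  "targets": [
    {"claw":0.0878,"linear":[-0.1815,0.1595,0],"angular":[0,0,0]},
    {"claw":0.0878,"linear":[-0.1815,0.1595,0],"angular":[0,0,0]},
    {"claw":0.0878,"linear":[-0.1815,0.1595,0],"angular":[0,0,0]},
    {"claw":0.0878,"linear":[-0.1815,0.1595,0.02],"angular":[0,0,0]},
    {"claw":0.05,"linear":[-0.1815,0.1595,0.069],"angular":[0,0,0]}
  ]
}}

```text
t: 6.9
tcp_pos: [488.0, -289.8, 118.0]
orientation: [0.899, 0.437, 0.002, 0.004]
ft_force: [0.4, -0.2, 0.9]
gripper_width: 82.8
grasp_force: 0.0
```

>>> {"fn": "step_arm", "kwargs": {
  "targets": [
    {"claw":0.05,"linear":[0,0,0],"angular":[0,0,0]},
    {"claw":0.05,"linear":[0,0,0],"angular":[0,0,0]},
    {"claw":0.05,"linear":[0,0,0],"angular":[0,0,0]}
  ]
}}

```text
t: 7.2
tcp_pos: [485.1, -283.3, 116.4]
orientation: [0.899, 0.438, -0.0, -0.001]
ft_force: [0.1, 0.6, 0.4]
gripper_width: 59.0
grasp_force: 0.0
```

```bash
python3 -c "
from h import *
go([487.5,-298,100],52)
c,im=snap('wrist','w5.png')
print(proj(c,[[508.5,-271.8,5],[488.3,-297.9,24]]))"
```

```text
t 7.2 tcp [ 485.08 -283.32  116.4 ] F [0.14 0.56 0.4 ]
lin m [-0.0101  0.011   0.0164]
xang 52.0 z [-0.0012  0.0014 -1.    ]
ang [-0.1  -0.02 -0.  ]
[[293.89718935 181.21036295]
 [294.74387989 232.57145356]]
```

View pics/w5.png

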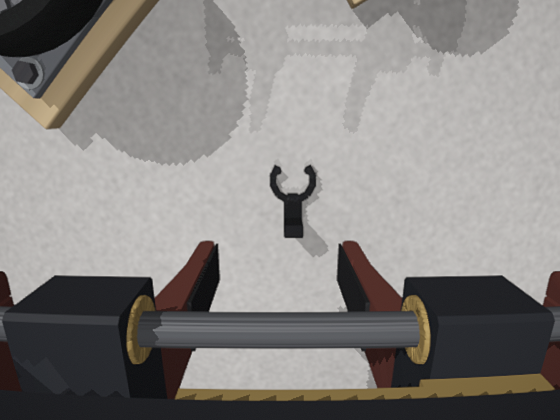

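The clip is now aligned with the image's vertical. The ring centre is near (293,182) and the tab runs down to row 238 with columns 284 to 303.

Run:
```python
from h import *
c=get_calibration("wrist"); im=cv2.imread("pics/w5.png")
g=im.max(2)
for y in list(range(164,206,4))+list(range(206,242,3)):
    xs=np.where(g[y,255:335]<62)[0]+255
    if len(xs): print(y,xs.min(),xs.max(),len(xs))
a=world(c,[[285,237.5],[303,237.5]],24); b=world(c,[[270.5,184],[316,184]],4)
print(a,b)
tb=a.mean(0);rb=b.mean(0);v=rb-tb;print(np.linalg.norm(a[0]-a[1]),np.linalg.norm(b[0]-b[1]),np.hypot(*v[:2]),np.degrees(np.arctan2(v[1],v[0])))
```

```text
168 274 311 13
172 272 314 18
176 270 315 12
180 271 315 11
184 270 315 13
188 272 313 14
192 274 311 15
196 277 307 31
200 283 302 20
204 284 301 18
206 284 301 18
209 284 301 18
212 284 301 18
215 284 301 18
218 284 301 18
221 284 301 18
224 284 302 19
227 284 302 19
230 284 302 19
233 285 302 18
236 285 302 18
[[ 481.12822177 -296.92942835   24.        ]
 [ 491.1435806  -304.76354581   24.        ]] [[ 494.13490101 -263.2971713     4.        ]
 [ 520.54163418 -283.90590096    4.        ]]
12.715376867831699 33.49679529548831 34.52285755289197 52.10949360636185
```

```bash
python3 -c "
from h import *
go([487,-299.6,60],52.1)"
```

```text
t 7.25 tcp [ 485.59 -283.39  117.09] F [ 1.05 -0.39  0.1 ]
lin m [-0.0119  0.0111  0.0571]
xang 52.03 z [-0.e+00  4.e-04 -1.e+00]
ang [-0.02 -0.02 -0.07]
```

>>> {"fn": "step_arm", "kwargs": {
  "targets": [
    {"claw":0.04,"linear":[-0.012,0.011,0.015],"angular":[0,0,0]},
    {"claw":0.04,"linear":[-0.012,0.011,0.035],"angular":[0,0,0]},
    {"claw":0.04,"linear":[-0.012,0.011,0.057],"angular":[0,0,0]},
    {"claw":0.04,"linear":[-0.012,0.011,0.057],"angular":[0,0,0]},
    {"claw":0.04,"linear":[-0.012,0.011,0.057],"angular":[0,0,0]}
  ]
}}

```text
t: 7.75
tcp_pos: [487.2, -299.9, 60.7]
orientation: [0.899, 0.439, 0.0, 0.0]
ft_force: [0.1, -0.9, 0.5]
gripper_width: 40.2
grasp_force: 0.0
```

```bash
python3 -c "
from h import *
c,im=snap('wrist','w6.png')
go([487,-299.6,24.5],52.1)"
```

```text
t 7.8 tcp [ 487.6  -300.46   61.13] F [-0.54  1.3   0.57]
lin m [ 0.0003 -0.0011  0.0366]
xang 52.04 z [ 1.3e-03 -9.0e-04 -1.0e+00]
ang [ 0.09 -0.   -0.06]
```

View pics/w6.png

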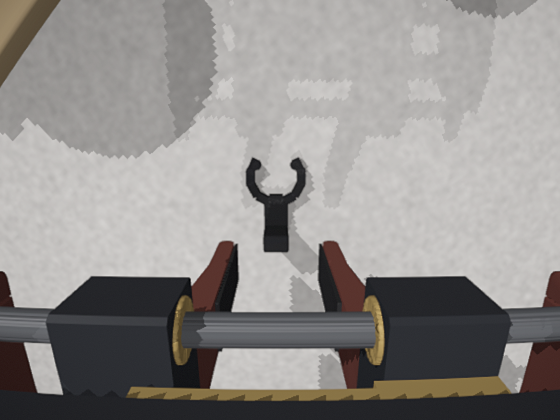

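The wrist view shows the tab's top face at columns 264–288 and rows 232–251, between the open fingers, whose midline is at column 279.

```bash
python3 -c "
from h import *
c=get_calibration('wrist')
p=world(c,[[276,241],[264,251],[288,251],[264,232],[276,181]],[24,24,24,24,4]);print(p,np.linalg.norm(p[1]-p[2]),np.linalg.norm(p[1]-p[3]))
go([p[0,0],p[0,1],24.5],52.1)"
```

```text
[[ 489.54784607 -296.15493122   24.        ]
 [ 480.85979508 -296.68534485   24.        ]
 [ 491.11871827 -304.70967159   24.        ]
 [ 487.64805726 -288.18537543   24.        ]
 [ 507.40241622 -273.25605664    4.        ]] 13.024412635031982 10.877958610773527
t 7.8 tcp [ 487.6  -300.46   61.13] F [-0.54  1.3   0.57]
lin m [ 0.0046 -0.0012  0.0366]
xang 52.04 z [ 1.3e-03 -9.0e-04 -1.0e+00]
ang [ 0.09 -0.   -0.06]
```

>>> {"fn": "step_arm", "kwargs": {
  "targets": [
    {"claw":0.04,"linear":[0.0025,-0.001,0.015],"angular":[0,0,0]},
    {"claw":0.04,"linear":[0.0025,-0.001,0.03],"angular":[0,0,0]},
    {"claw":0.04,"linear":[0.0025,-0.001,0.035],"angular":[0,0,0]},
    {"claw":0.04,"linear":[0.0025,-0.001,0.0365],"angular":[0,0,0]},
    {"claw":0.04,"linear":[0.0025,-0.001,0.0365],"angular":[0,0,0]}
  ]
}}

```text
t: 8.3
tcp_pos: [488.1, -298.5, 24.1]
orientation: [0.899, 0.438, 0.0, 0.0]
ft_force: [0.0, -0.1, 0.5]
gripper_width: 40.1
grasp_force: 0.0
```

>>> {"fn": "step_arm", "kwargs": {
  "targets": [
    {"claw":0.005,"linear":[0,0,0],"angular":[0,0,0]},
    {"claw":0.005,"linear":[0,0,0],"angular":[0,0,0]},
    {"claw":0.005,"linear":[0,0,0],"angular":[0,0,0]},
    {"claw":0.005,"linear":[0,0,0],"angular":[0,0,0]},
    {"claw":0.005,"linear":[0,0,0],"angular":[0,0,0]}
  ],
  "squeeze": 30
}}

```text
t: 8.8
tcp_pos: [487.7, -298.3, 23.5]
orientation: [0.899, 0.438, 0.0, 0.0]
ft_force: [-0.9, 1.2, 3.8]
gripper_width: 13.7
grasp_force: 30.0
```

>>> {"fn": "step_arm", "kwargs": {
  "targets": [
    {"claw":0.005,"linear":[0,0,-0.01],"angular":[0,0,0]},
    {"claw":0.005,"linear":[0,0,-0.045],"angular":[0,0,0]},
    {"claw":0.005,"linear":[0,0,-0.09],"angular":[0,0,0]},
    {"claw":0.005,"linear":[0,0,-0.12],"angular":[0,0,0]},
    {"claw":0.005,"linear":[0,0,-0.12],"angular":[0,0,0]}
  ]
}}

```text
t: 9.3
tcp_pos: [490.2, -300.2, 148.3]
orientation: [0.899, 0.438, 0.002, 0.004]
ft_force: [-0.0, -0.6, -0.7]
gripper_width: 13.7
grasp_force: 30.0
```

```bash
python3 -c "
from h import *
go([427.5,-114,145],52.1)"
```

```text
t 9.3 tcp [ 490.21 -300.16  148.28] F [-0.02 -0.62 -0.69]
lin m [ 0.108  -0.1641  0.0018]
xang 51.98 z [ 0.007  -0.0054 -1.    ]
ang [ 0.51 -0.   -0.12]
```

>>> {"fn": "step_arm", "kwargs": {
  "targets": [
    {"claw":0.005,"linear":[0.108,-0.164,0],"angular":[0,0,0]},
    {"claw":0.005,"linear":[0.108,-0.164,0],"angular":[0,0,0]},
    {"claw":0.005,"linear":[0.108,-0.164,0],"angular":[0,0,0]},
    {"claw":0.005,"linear":[0.108,-0.164,0],"angular":[0,0,0]},
    {"claw":0.005,"linear":[0.108,-0.164,0],"angular":[0,0,0]}
  ]
}}

```text
t: 9.8
tcp_pos: [419.6, -106.6, 141.9]
orientation: [0.898, 0.44, -0.002, -0.003]
ft_force: [-0.4, -0.3, -1.0]
gripper_width: 13.5
grasp_force: 30.0
```

>>> {"fn": "step_arm", "kwargs": {
  "targets": [
    {"claw":0.005,"linear":[0,0,0],"angular":[0,0,0]},
    {"claw":0.005,"linear":[0,0,0],"angular":[0,0,0]},
    {"claw":0.005,"linear":[0,0,0],"angular":[0,0,0]}
  ]
}}

```text
t: 10.1
tcp_pos: [425.9, -113.4, 143.2]
orientation: [0.899, 0.438, 0.0, 0.0]
ft_force: [-0.4, -0.2, -0.6]
gripper_width: 14.1
grasp_force: 30.0
```

```bash
python3 -c "
from h import *
go([427.5,-114,125],52.1)
c,im=snap('wrist','w7.png')
cv2.imwrite('pics/w7c.png',cv2.resize(im[80:300,180:380,::-1],None,fx=2.7,fy=2.7,interpolation=cv2.INTER_CUBIC))
"
```

```text
t 10.1 tcp [ 425.87 -113.4   143.24] F [-0.38 -0.24 -0.62]
lin m [0.0005 0.0016 0.0182]
xang 51.9 z [ 7.e-04 -4.e-04 -1.e+00]
ang [ 0.05 -0.01 -0.2 ]
```

View pics/w7c.png

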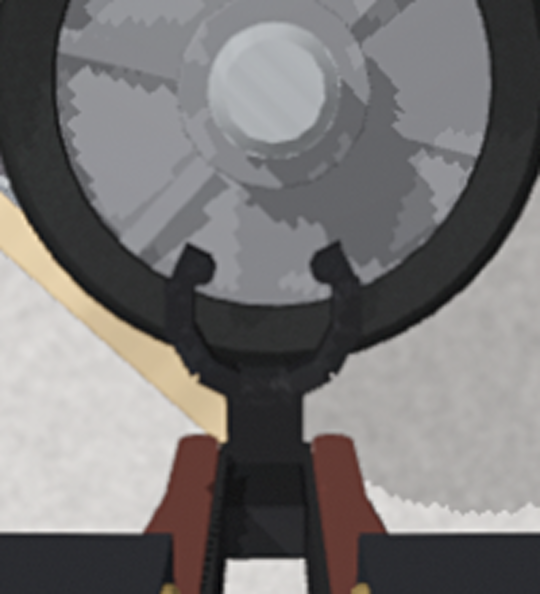

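The crop shows the held clip with lips at (197,268) and (330,265) and the axle end at (273,85), so the axle is a few pixels to the right of the clip's midline.

Run:
```python
from h import *
c=get_calibration('wrist');s=r.get_state();A=Ro.from_quat(s["orientation"]).inv();T=s["tcp_pos"]
q=lambda x,y:[x/2.7+180-.3,y/2.7+80-.3]
cz=T[2]-23.8
n=["lipL","lipR","ringL","ringR","axle","hubL","hubR","hubbot","axbot(r12.5)"]
P=world(c,[q(197,268),q(330,265),q(165,308),q(361,308),q(273,85),q(178,95),q(370,95),q(274,188),q(274,160)],[cz+5,cz+5,cz+4,cz+4,102.5,85.5,85.5,85.5,91.5])
for a,b in zip(n,P): print(a,b.round(1),A.apply(b-T).round(1))
```

```text
lipL [442.2 -73.3 124.4] [ 41.7 -11.8  18.8]
lipR [460.3 -86.9 124.4] [42.2 10.9 18.8]
ringL [433.2 -75.4 123.4] [ 34.5 -17.5  19.8]
ringR [459.9 -96.4 123.4] [34.4 16.5 19.8]
axle [471.3 -57.4 102.5] [72.2  1.3 40.7]
hubL [455.2 -46.9  85.5] [ 70.4 -17.8  57.7]
hubR [485.9 -71.   85.5] [70.4 21.2 57.7]
hubbot [458.9 -73.9  85.5] [51.6  1.7 57.7]
axbot(r12.5) [462.6 -69.   91.5] [57.7  1.6 51.7]
```

>>> {"fn": "step_arm", "kwargs": {
  "targets": [
    {"claw":0.005,"linear":[0.006,0.002,0],"angular":[0,0,0]},
    {"claw":0.005,"linear":[0.011,0.002,0.015],"angular":[0,0,0]},
    {"claw":0.005,"linear":[0.011,0.002,0.025],"angular":[0,0,0]},
    {"claw":0.005,"linear":[0.011,0.002,0.03],"angular":[0,0,0]},
    {"claw":0.005,"linear":[0.011,0.002,0.03],"angular":[0,0,0]}
  ]
}}

```text
t: 10.65
tcp_pos: [432.7, -104.6, 112.5]
orientation: [0.899, 0.438, -0.001, -0.001]
ft_force: [0.4, -0.6, -0.2]
gripper_width: 13.6
grasp_force: 30.0
```

>>> {"fn": "step_arm", "kwargs": {
  "targets": [
    {"claw":0.005,"linear":[0,0,0],"angular":[0,0,0]},
    {"claw":0.005,"linear":[0,0,0],"angular":[0,0,0]}
  ]
}}

```text
t: 10.85
tcp_pos: [433.5, -104.9, 113.6]
orientation: [0.899, 0.438, 0.0, 0.0]
ft_force: [0.4, 0.1, -0.8]
gripper_width: 13.7
grasp_force: 30.0
```

Run:
```python
from h import *
go([0,0,110])
c,im=snap('wrist','w8.png')
cv2.imwrite('pics/w8c.png',cv2.resize(im[130:330,180:380,::-1],None,fx=2.9,fy=2.9,interpolation=cv2.INTER_CUBIC))
```

```text
t 10.85 tcp [ 433.49 -104.88  113.59] F [ 0.43  0.14 -0.79]
lin m [-0.1845 -0.406   0.0034]
xang 51.96 z [ 5.e-04 -1.e-04 -1.e+00]
```

View pics/w8c.png

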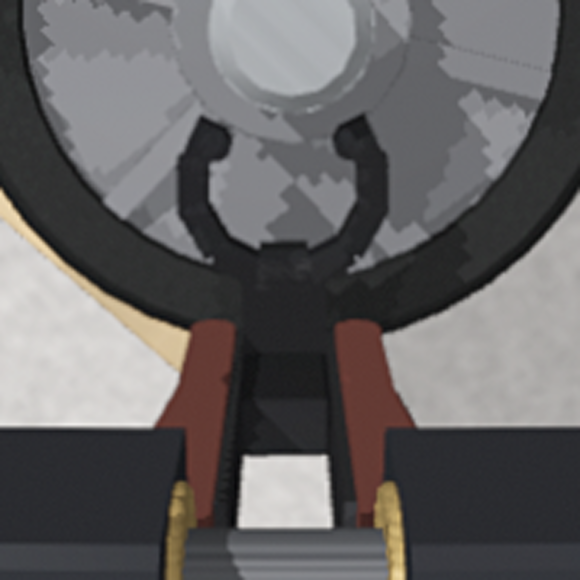

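The crop shows the clip's midline at column 283 and the hub and axle at about 289, so about 1 mm of shift remains. The lips overlap the hub's near edge and sit short of the axle.

>>> {"fn": "step_arm", "kwargs": {
  "targets": [
    {"claw":0.005,"linear":[0,0.0011,0.001],"angular":[0,0,0]},
    {"claw":0.005,"linear":[0,0.0011,0.002],"angular":[0,0,0]},
    {"claw":0.005,"linear":[0,0.0011,0.003],"angular":[0,0,0]},
    {"claw":0.005,"linear":[0,0.0011,0.003],"angular":[0,0,0]}
  ]
}}

```text
t: 11.3
tcp_pos: [434.0, -105.3, 110.2]
orientation: [0.899, 0.438, -0.0, -0.0]
ft_force: [-0.0, 0.0, -1.0]
gripper_width: 13.9
grasp_force: 30.0
```

>>> {"fn": "step_arm", "kwargs": {
  "targets": [
    {"claw":0.005,"linear":[0,0,0.0005],"angular":[0,0,0]},
    {"claw":0.005,"linear":[0,0,0.0005],"angular":[0,0,0]}
  ]
}}

```text
t: 11.5
tcp_pos: [434.1, -105.3, 109.7]
orientation: [0.899, 0.438, -0.0, -0.0]
ft_force: [0.3, 0.2, -0.0]
gripper_width: 13.4
grasp_force: 30.0
```

>>> {"fn": "step_arm", "kwargs": {
  "targets": [
    {"claw":0.005,"linear":[0,0,0.0005],"angular":[0,0,0]},
    {"claw":0.005,"linear":[0,0,0.0005],"angular":[0,0,0]}
  ]
}}

```text
t: 11.7
tcp_pos: [434.1, -105.3, 109.2]
orientation: [0.899, 0.438, -0.0, -0.0]
ft_force: [-0.3, -0.4, -0.5]
gripper_width: 13.8
grasp_force: 30.0
```

>>> {"fn": "step_arm", "kwargs": {
  "targets": [
    {"claw":0.005,"linear":[0,0,0.0005],"angular":[0,0,0]},
    {"claw":0.005,"linear":[0,0,0.0005],"angular":[0,0,0]}
  ]
}}

```text
t: 11.9
tcp_pos: [434.2, -105.4, 108.8]
orientation: [0.899, 0.438, 0.0, 0.0]
ft_force: [-0.1, 0.2, 1.5]
gripper_width: 13.7
grasp_force: 30.0
```

>>> {"fn": "step_arm", "kwargs": {
  "targets": [
    {"claw":0.005,"linear":[0,0,0.0005],"angular":[0,0,0]},
    {"claw":0.005,"linear":[0,0,0.0005],"angular":[0,0,0]}
  ]
}}

```text
t: 12.1
tcp_pos: [434.3, -105.4, 108.5]
orientation: [0.899, 0.438, 0.0, 0.0]
ft_force: [-1.5, 0.3, 4.8]
gripper_width: 13.8
grasp_force: 30.0
```

>>> {"fn": "step_arm", "kwargs": {
  "targets": [
    {"claw":0.005,"linear":[0.002,0,-0.0003],"angular":[0,0,0]},
    {"claw":0.005,"linear":[0.004,0,-0.0003],"angular":[0,0,0]},
    {"claw":0.005,"linear":[0.006,0,-0.0003],"angular":[0,0,0]},
    {"claw":0.005,"linear":[0.008,0,-0.0003],"angular":[0,0,0]},
    {"claw":0.005,"linear":[0.009,0,-0.0003],"angular":[0,0,0]}
  ]
}}

```text
t: 12.6
tcp_pos: [439.9, -98.4, 108.7]
orientation: [0.899, 0.438, -0.0, 0.0]
ft_force: [-3.0, -2.8, 6.5]
gripper_width: 13.8
grasp_force: 30.0
```

>>> {"fn": "step_arm", "kwargs": {
  "targets": [
    {"claw":0.005,"linear":[0.001,0,0],"angular":[0,0,0]},
    {"claw":0.005,"linear":[0.0015,0,0],"angular":[0,0,0]},
    {"claw":0.005,"linear":[0.0015,0,0],"angular":[0,0,0]}
  ]
}}

```text
t: 12.9
tcp_pos: [440.8, -97.2, 108.7]
orientation: [0.899, 0.438, -0.0, 0.0]
ft_force: [-2.9, -3.1, 6.4]
gripper_width: 14.0
grasp_force: 30.0
```

Run:
```python
from h import *
go([472,-56.8,110])
c,im=snap('wrist','w9.png')
cv2.imwrite('pics/w9c.png',cv2.resize(im[150:330,180:380,::-1],None,fx=2.9,fy=2.9,interpolation=cv2.INTER_CUBIC))
```

```text
t 12.9 tcp [440.77 -97.22 108.72] F [-2.95 -3.13  6.41]
lin m [ 0.0511 -0.0003 -0.0013]
xang 52.0 z [ 0.e+00 -4.e-04 -1.e+00]
```

View pics/w9c.png

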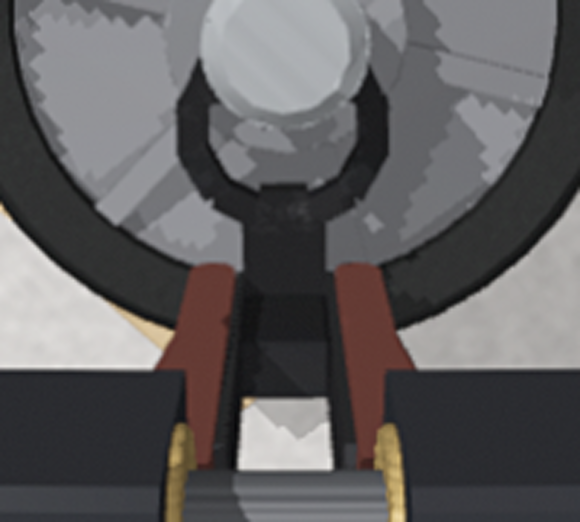

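The crop shows the clip's lips sliding in under the axle head, with the clip at column 283 and the axle at about 285, so they are aligned to within about 0.5 mm. I've used up the picture budget, so I'll finish by force.

>>> {"fn": "step_arm", "kwargs": {
  "targets": [
    {"claw":0.005,"linear":[0.001,0,-0.0002],"angular":[0,0,0]},
    {"claw":0.005,"linear":[0.002,0,-0.0002],"angular":[0,0,0]},
    {"claw":0.005,"linear":[0.002,0,-0.0002],"angular":[0,0,0]}
  ]
}}

```text
t: 13.25
tcp_pos: [442.0, -95.8, 108.8]
orientation: [0.899, 0.438, -0.0, 0.0]
ft_force: [-2.9, -4.1, 5.3]
gripper_width: 13.9
grasp_force: 30.0
```

>>> {"fn": "step_arm", "kwargs": {
  "targets": [
    {"claw":0.005,"linear":[0.0007,0,0],"angular":[0,0,0]},
    {"claw":0.005,"linear":[0.0015,0,0],"angular":[0,0,0]},
    {"claw":0.005,"linear":[0.0015,0,0],"angular":[0,0,0]}
  ]
}}

```text
t: 13.55
tcp_pos: [442.6, -95.0, 108.9]
orientation: [0.899, 0.439, -0.001, 0.001]
ft_force: [-3.2, -7.3, 6.0]
gripper_width: 13.7
grasp_force: 30.0
```

>>> {"fn": "step_arm", "kwargs": {
  "targets": [
    {"claw":0.005,"linear":[0.0004,0.0002,0],"angular":[0,0,0]},
    {"claw":0.005,"linear":[0.0008,0.0002,0],"angular":[0,0,0]},
    {"claw":0.005,"linear":[0.0008,0.0002,0],"angular":[0,0,0]}
  ]
}}

```text
t: 13.85
tcp_pos: [443.0, -94.7, 108.9]
orientation: [0.899, 0.439, -0.001, 0.001]
ft_force: [-4.2, -7.6, 5.9]
gripper_width: 13.8
grasp_force: 30.0
```

>>> {"fn": "step_arm", "kwargs": {
  "targets": [
    {"claw":0.005,"linear":[0.0003,0,0],"angular":[0,0,0]},
    {"claw":0.005,"linear":[0.0005,0,0],"angular":[0,0,0]},
    {"claw":0.005,"linear":[0.0005,0,0],"angular":[0,0,0]}
  ]
}}

```text
t: 14.15
tcp_pos: [443.1, -94.5, 108.9]
orientation: [0.899, 0.439, -0.001, 0.001]
ft_force: [-5.4, -8.8, 6.8]
gripper_width: 13.5
grasp_force: 30.0
```

>>> {"fn": "step_arm", "kwargs": {
  "targets": [
    {"claw":0.005,"linear":[0.0004,0,0],"angular":[0,0,0]},
    {"claw":0.005,"linear":[0.0007,0,0],"angular":[0,0,0]},
    {"claw":0.005,"linear":[0.0007,0,0],"angular":[0,0,0]}
  ]
}}

```text
t: 14.45
tcp_pos: [443.5, -94.1, 108.9]
orientation: [0.899, 0.439, -0.001, 0.001]
ft_force: [-6.1, -10.3, 7.3]
gripper_width: 13.6
grasp_force: 30.0
```

>>> {"fn": "step_arm", "kwargs": {
  "targets": [
    {"claw":0.005,"linear":[0.0004,0,0],"angular":[0,0,0]},
    {"claw":0.005,"linear":[0.0005,0,0],"angular":[0,0,0]},
    {"claw":0.005,"linear":[0.0005,0,0],"angular":[0,0,0]}
  ]
}}

```text
t: 14.75
tcp_pos: [443.7, -93.8, 108.9]
orientation: [0.899, 0.439, -0.001, 0.001]
ft_force: [-6.6, -10.4, 8.1]
gripper_width: 14.1
grasp_force: 30.0
```

>>> {"fn": "step_arm", "kwargs": {
  "targets": [
    {"claw":0.005,"linear":[0.0004,0,-0.0002],"angular":[0,0,0]},
    {"claw":0.005,"linear":[0.0008,0,-0.0002],"angular":[0,0,0]},
    {"claw":0.005,"linear":[0.0008,0,-0.0002],"angular":[0,0,0]}
  ]
}}

```text
t: 15.05
tcp_pos: [444.5, -92.7, 109.0]
orientation: [0.899, 0.439, -0.001, 0.0]
ft_force: [-3.2, -6.8, 4.9]
gripper_width: 13.8
grasp_force: 30.0
```

>>> {"fn": "step_arm", "kwargs": {
  "targets": [
    {"claw":0.005,"linear":[0.0004,0,0],"angular":[0,0,0]},
    {"claw":0.005,"linear":[0.0007,0,0],"angular":[0,0,0]},
    {"claw":0.005,"linear":[0.0007,0,0],"angular":[0,0,0]}
  ]
}}

```text
t: 15.35
tcp_pos: [444.6, -92.5, 109.0]
orientation: [0.899, 0.439, -0.001, 0.001]
ft_force: [-5.0, -9.9, 6.0]
gripper_width: 13.7
grasp_force: 30.0
```

>>> {"fn": "step_arm", "kwargs": {
  "targets": [
    {"claw":0.005,"linear":[0.0004,0,-0.0001],"angular":[0,0,0]},
    {"claw":0.005,"linear":[0.0008,0,-0.0002],"angular":[0,0,0]},
    {"claw":0.005,"linear":[0.0008,0,-0.0002],"angular":[0,0,0]}
  ]
}}

```text
t: 15.65
tcp_pos: [445.5, -91.4, 109.0]
orientation: [0.899, 0.438, -0.001, 0.0]
ft_force: [-3.1, -6.7, 3.9]
gripper_width: 13.9
grasp_force: 30.0
```

>>> {"fn": "step_arm", "kwargs": {
  "targets": [
    {"claw":0.005,"linear":[0.0004,0,0],"angular":[0,0,0]},
    {"claw":0.005,"linear":[0.0008,0,0],"angular":[0,0,0]},
    {"claw":0.005,"linear":[0.0008,0,0],"angular":[0,0,0]}
  ]
}}

```text
t: 15.95
tcp_pos: [445.6, -91.2, 109.1]
orientation: [0.899, 0.439, -0.001, 0.001]
ft_force: [-4.9, -10.0, 4.1]
gripper_width: 13.7
grasp_force: 30.0
```

>>> {"fn": "step_arm", "kwargs": {
  "targets": [
    {"claw":0.005,"linear":[0.0004,0,0],"angular":[0,0,0]},
    {"claw":0.005,"linear":[0.0008,0,0],"angular":[0,0,0]},
    {"claw":0.005,"linear":[0.0008,0,0],"angular":[0,0,0]}
  ]
}}

```text
t: 16.25
tcp_pos: [446.6, -90.0, 109.0]
orientation: [0.899, 0.438, -0.001, 0.0]
ft_force: [-3.3, -6.3, 3.3]
gripper_width: 13.8
grasp_force: 30.0
```

>>> {"fn": "step_arm", "kwargs": {
  "targets": [
    {"claw":0.005,"linear":[0.0004,0,0],"angular":[0,0,0]},
    {"claw":0.005,"linear":[0.0008,0,0],"angular":[0,0,0]},
    {"claw":0.005,"linear":[0.0008,0,0],"angular":[0,0,0]}
  ]
}}

```text
t: 16.55
tcp_pos: [447.1, -89.3, 109.1]
orientation: [0.899, 0.438, -0.001, 0.0]
ft_force: [-3.0, -5.5, 3.8]
gripper_width: 13.8
grasp_force: 30.0
```

>>> {"fn": "step_arm", "kwargs": {
  "targets": [
    {"claw":0.005,"linear":[0.0004,0,0],"angular":[0,0,0]},
    {"claw":0.005,"linear":[0.0008,0,0],"angular":[0,0,0]},
    {"claw":0.005,"linear":[0.0008,0,0],"angular":[0,0,0]}
  ]
}}

```text
t: 16.85
tcp_pos: [448.0, -88.2, 109.0]
orientation: [0.899, 0.438, 0.0, 0.0]
ft_force: [-0.7, -3.2, 1.4]
gripper_width: 13.5
grasp_force: 30.0
```

>>> {"fn": "step_arm", "kwargs": {
  "targets": [
    {"claw":0.005,"linear":[0.0004,0,0],"angular":[0,0,0]},
    {"claw":0.005,"linear":[0.0008,0,0],"angular":[0,0,0]},
    {"claw":0.005,"linear":[0.0008,0,0],"angular":[0,0,0]}
  ]
}}

```text
t: 17.15
tcp_pos: [448.7, -87.2, 109.1]
orientation: [0.899, 0.438, 0.0, -0.0]
ft_force: [0.5, -1.3, -2.3]
gripper_width: 13.9
grasp_force: 30.0
```

>>> {"fn": "step_arm", "kwargs": {
  "targets": [
    {"claw":0.005,"linear":[0.0004,0,0.0002],"angular":[0,0,0]},
    {"claw":0.005,"linear":[0.0008,0,0.0002],"angular":[0,0,0]},
    {"claw":0.005,"linear":[0.0008,0,0.0002],"angular":[0,0,0]}
  ]
}}

```text
t: 17.45
tcp_pos: [449.0, -86.8, 109.0]
orientation: [0.899, 0.438, 0.0, -0.0]
ft_force: [1.2, -1.1, 0.6]
gripper_width: 14.3
grasp_force: 30.0
```

>>> {"fn": "step_arm", "kwargs": {
  "targets": [
    {"claw":0.005,"linear":[0.0004,0,0.0001],"angular":[0,0,0]},
    {"claw":0.005,"linear":[0.0008,0,0.0001],"angular":[0,0,0]},
    {"claw":0.005,"linear":[0.0008,0,0.0001],"angular":[0,0,0]}
  ]
}}

```text
t: 17.75
tcp_pos: [449.4, -86.3, 109.0]
orientation: [0.899, 0.438, 0.0, 0.0]
ft_force: [-0.0, -2.5, 2.4]
gripper_width: 14.0
grasp_force: 30.0
```

>>> {"fn": "step_arm", "kwargs": {
  "targets": [
    {"claw":0.005,"linear":[0.0004,0,0],"angular":[0,0,0]},
    {"claw":0.005,"linear":[0.0008,0,0],"angular":[0,0,0]},
    {"claw":0.005,"linear":[0.0008,0,0],"angular":[0,0,0]}
  ]
}}

```text
t: 18.05
tcp_pos: [449.8, -85.7, 109.0]
orientation: [0.899, 0.438, -0.0, 0.0]
ft_force: [-0.8, -2.6, 4.1]
gripper_width: 13.8
grasp_force: 30.0
```

>>> {"fn": "step_arm", "kwargs": {
  "targets": [
    {"claw":0.005,"linear":[0.0004,0,0],"angular":[0,0,0]},
    {"claw":0.005,"linear":[0.0008,0,-0.0001],"angular":[0,0,0]},
    {"claw":0.005,"linear":[0.0008,0,-0.0001],"angular":[0,0,0]}
  ]
}}

```text
t: 18.35
tcp_pos: [450.0, -85.3, 109.0]
orientation: [0.899, 0.438, -0.0, 0.0]
ft_force: [-3.0, -3.6, 3.9]
gripper_width: 14.2
grasp_force: 30.0
```

>>> {"fn": "step_arm", "kwargs": {
  "targets": [
    {"claw":0.005,"linear":[0.0003,0,0],"angular":[0,0,0]},
    {"claw":0.005,"linear":[0.0006,0,0],"angular":[0,0,0]},
    {"claw":0.005,"linear":[0.0006,0,0],"angular":[0,0,0]}
  ]
}}

```text
t: 18.65
tcp_pos: [450.1, -85.2, 109.0]
orientation: [0.899, 0.439, -0.001, 0.0]
ft_force: [-3.6, -6.9, 5.8]
gripper_width: 13.8
grasp_force: 30.0
```

>>> {"fn": "step_arm", "kwargs": {
  "targets": [
    {"claw":0.005,"linear":[0.0003,0,-0.0001],"angular":[0,0,0]},
    {"claw":0.005,"linear":[0.0006,0,-0.0002],"angular":[0,0,0]},
    {"claw":0.005,"linear":[0.0006,0,-0.0002],"angular":[0,0,0]}
  ]
}}

```text
t: 18.95
tcp_pos: [450.1, -85.0, 109.0]
orientation: [0.899, 0.439, -0.001, 0.0]
ft_force: [-4.3, -9.8, 4.4]
gripper_width: 13.6
grasp_force: 30.0
```

>>> {"fn": "step_arm", "kwargs": {
  "targets": [
    {"claw":0.005,"linear":[0.0002,0,0],"angular":[0,0,0]},
    {"claw":0.005,"linear":[0.0005,0,0],"angular":[0,0,0]},
    {"claw":0.005,"linear":[0.0005,0,0],"angular":[0,0,0]}
  ]
}}

```text
t: 19.25
tcp_pos: [450.2, -85.0, 109.1]
orientation: [0.899, 0.439, -0.002, 0.0]
ft_force: [-4.9, -11.0, 4.8]
gripper_width: 13.5
grasp_force: 30.0
```

>>> {"fn": "step_arm", "kwargs": {
  "targets": [
    {"claw":0.005,"linear":[0.0004,0,0],"angular":[0,0,0]},
    {"claw":0.005,"linear":[0.0008,0,0],"angular":[0,0,0]},
    {"claw":0.005,"linear":[0.0008,0,0],"angular":[0,0,0]}
  ]
}}

```text
t: 19.55
tcp_pos: [450.3, -84.9, 109.1]
orientation: [0.898, 0.439, -0.002, 0.001]
ft_force: [-7.2, -14.2, 5.1]
gripper_width: 13.8
grasp_force: 30.0
```

Run:
```python
from h import *
go([472,-56.8,109])
c,im=snap('wrist','w10.png'); g=im.max(2)
# vertical profile on midline & ring/axle extents, no picture needed
for y in range(170,260,5):
    xs=np.where(g[y,220:340]<55)[0]+220
    print(y,(xs.min(),xs.max(),len(xs)) if len(xs) else '-', im[y,278])
```

```text
t 19.55 tcp [450.25 -84.85 109.07] F [ -7.2  -14.18   5.09]
lin m [ 0.0355 -0.0001 -0.0001]
xang 52.09 z [-0.0032 -0.0032 -1.    ]
170 (np.int64(305), np.int64(305), 1) [139 141 144]
175 (np.int64(247), np.int64(307), 22) [184 187 191]
180 (np.int64(245), np.int64(310), 21) [181 184 188]
185 (np.int64(242), np.int64(313), 21) [170 174 177]
190 (np.int64(242), np.int64(313), 17) [168 172 174]
195 (np.int64(242), np.int64(313), 14) [172 174 178]
200 (np.int64(242), np.int64(313), 13) [171 175 178]
205 (np.int64(243), np.int64(312), 13) [170 174 177]
210 (np.int64(246), np.int64(309), 9) [168 170 173]
215 (np.int64(249), np.int64(306), 8) [171 174 177]
220 (np.int64(254), np.int64(302), 7) [170 173 177]
225 (np.int64(261), np.int64(295), 8) [110 112 114]
230 (np.int64(264), np.int64(291), 28) [28 28 30]
235 (np.int64(265), np.int64(291), 27) [36 36 40]
240 (np.int64(265), np.int64(291), 27) [36 36 39]
245 (np.int64(262), np.int64(294), 33) [35 35 38]
250 (np.int64(261), np.int64(295), 35) [35 35 38]
255 (np.int64(220), np.int64(339), 46) [29 30 30]
```

>>> {"fn": "step_arm", "kwargs": {
  "targets": [
    {"claw":0.005,"linear":[-0.0006,0,-0.0002],"angular":[0,0,0]},
    {"claw":0.005,"linear":[-0.0012,0,-0.0003],"angular":[0,0,0]},
    {"claw":0.005,"linear":[-0.0012,0,-0.0003],"angular":[0,0,0]}
  ]
}}

```text
t: 19.9
tcp_pos: [450.1, -85.0, 109.1]
orientation: [0.899, 0.439, -0.001, 0.0]
ft_force: [-4.3, -7.9, 1.0]
gripper_width: 13.7
grasp_force: 30.0
```

>>> {"fn": "step_arm", "kwargs": {
  "targets": [
    {"claw":0.032,"linear":[0,0,0],"angular":[0,0,0]},
    {"claw":0.032,"linear":[0,0,0],"angular":[0,0,0]},
    {"claw":0.032,"linear":[0,0,0],"angular":[0,0,0]}
  ]
}}

```text
t: 20.2
tcp_pos: [450.9, -83.4, 109.2]
orientation: [0.899, 0.438, -0.0, -0.001]
ft_force: [0.3, -0.1, -0.1]
gripper_width: 31.1
grasp_force: 0.0
```

>>> {"fn": "step_arm", "kwargs": {
  "targets": [
    {"claw":0.032,"linear":[0,0,-0.02],"angular":[0,0,0]},
    {"claw":0.032,"linear":[0,0,-0.06],"angular":[0,0,0]},
    {"claw":0.032,"linear":[0,0,-0.06],"angular":[0,0,0]},
    {"claw":0.032,"linear":[0,0,-0.06],"angular":[0,0,0]},
    {"claw":0.032,"linear":[0,0,-0.06],"angular":[0,0,0]}
  ]
}}

```text
t: 20.7
tcp_pos: [450.4, -83.6, 168.7]
orientation: [0.899, 0.438, -0.0, -0.001]
ft_force: [-0.7, 0.1, -1.4]
gripper_width: 32.2
grasp_force: 0.0
```

Run:
```python
from h import *
c,im=snap('wrist','w11.png'); g=im.max(2)
s=r.get_state();A=Ro.from_quat(s["orientation"]).inv();T=s["tcp_pos"];print(T)
rel=lambda px,z:[A.apply(p-T).round(1)[:2].tolist() for p in world(c,px,z)]
p=proj(c,[[472,-56.8,102],[450.7,-84.2,109]]);print(p)
x0,y0=(p[0]-45).astype(int)
m=(g<60).astype(np.uint8)
for y in range(y0,y0+110,3):
    xs=np.where(m[y,x0:x0+90])[0]+x0
    b=np.where(g[y,x0:x0+90]>150)[0]+x0
    print(y,(xs.min(),xs.max(),len(xs)) if len(xs) else '-',(b.min(),b.max(),len(b)) if len(b) else '-')
```

```text
[450.20278598 -83.52459668 168.41658552]
[[279.24204966 176.85897983]
 [279.40207426 235.69879893]]
131 - (np.int64(234), np.int64(320), 38)
134 - (np.int64(234), np.int64(321), 43)
137 - (np.int64(234), np.int64(319), 38)
140 - (np.int64(234), np.int64(316), 35)
143 - (np.int64(234), np.int64(313), 32)
146 - (np.int64(234), np.int64(310), 29)
149 - (np.int64(234), np.int64(322), 24)
152 - (np.int64(234), np.int64(320), 21)
155 - (np.int64(245), np.int64(322), 14)
158 - (np.int64(255), np.int64(323), 19)
161 (np.int64(258), np.int64(300), 12) (np.int64(234), np.int64(323), 44)
164 (np.int64(256), np.int64(302), 15) (np.int64(234), np.int64(323), 57)
167 (np.int64(255), np.int64(303), 13) (np.int64(242), np.int64(323), 49)
170 (np.int64(253), np.int64(305), 13) (np.int64(251), np.int64(323), 43)
173 (np.int64(253), np.int64(305), 11) (np.int64(234), np.int64(321), 49)
176 (np.int64(253), np.int64(305), 11) (np.int64(234), np.int64(299), 55)
179 (np.int64(253), np.int64(305), 10) (np.int64(234), np.int64(295), 54)
182 (np.int64(253), np.int64(305), 11) (np.int64(234), np.int64(323), 57
[... 635 characters left out ...]
t64(241), np.int64(267), 17)
212 (np.int64(270), np.int64(289), 20) (np.int64(238), np.int64(267), 15)
215 (np.int64(270), np.int64(289), 20) (np.int64(235), np.int64(267), 19)
218 (np.int64(270), np.int64(289), 20) (np.int64(234), np.int64(267), 21)
221 (np.int64(269), np.int64(289), 21) (np.int64(235), np.int64(267), 21)
224 (np.int64(234), np.int64(323), 27) (np.int64(248), np.int64(267), 20)
227 (np.int64(234), np.int64(323), 34) (np.int64(249), np.int64(267), 15)
230 (np.int64(234), np.int64(323), 46) (np.int64(261), np.int64(266), 6)
233 (np.int64(234), np.int64(323), 60) (np.int64(266), np.int64(266), 1)
236 (np.int64(234), np.int64(323), 73) -
239 (np.int64(234), np.int64(323), 90) -
```

Run:
```python
from h import *
c=get_calibration('wrist');im=cv2.imread('pics/w11.png');g=im.max(2)
s=r.get_state();A=Ro.from_quat(s["orientation"]).inv();T=s["tcp_pos"]
print('col279',dict(zip(range(140,204,2),g[140:204:2,279].tolist())))
print('row174',dict(zip(range(250,310,2),g[174,250:310:2].tolist())))
print('row182',dict(zip(range(250,310,2),g[182,250:310:2].tolist())))
# predicted for a seated clip: axle at (0,0), tool-x direction u
u=np.array([np.cos(np.radians(52)),np.sin(np.radians(52))]);
def P(ax,sx,z): return proj(c,[[ax[0]+sx*u[0],ax[1]+sx*u[1],z]])[0].round(1).tolist()
for d in(0,):
    print([A.apply(p-T).round(2)[:2].tolist() for p in world(c,[[279,176.5],[279,198.5],[279,161]],[89,90,90])])
```

```text
col279 {140: 142, 142: 133, 144: 127, 146: 142, 148: 140, 150: 140, 152: 139, 154: 140, 156: 138, 158: 161, 160: 194, 162: 192, 164: 191, 166: 195, 168: 194, 170: 192, 172: 192, 174: 195, 176: 196, 178: 195, 180: 195, 182: 193, 184: 190, 186: 191, 188: 193, 190: 196, 192: 196, 194: 195, 196: 156, 198: 145, 200: 53, 202: 30}
row174 {250: 157, 252: 123, 254: 42, 256: 46, 258: 36, 260: 166, 262: 189, 264: 190, 266: 176, 268: 175, 270: 191, 272: 196, 274: 196, 276: 196, 278: 196, 280: 193, 282: 191, 284: 192, 286: 194, 288: 196, 290: 196, 292: 198, 294: 174, 296: 145, 298: 149, 300: 77, 302: 35, 304: 43, 306: 88, 308: 118}
row182 {250: 152, 252: 120, 254: 47, 256: 57, 258: 59, 260: 174, 262: 178, 264: 177, 266: 177, 268: 184, 270: 197, 272: 195, 274: 193, 276: 191, 278: 192, 280: 195, 282: 195, 284: 196, 286: 196, 288: 194, 290: 191, 292: 193, 294: 196, 296: 142, 298: 136, 300: 101, 302: 31, 304: 30, 306: 102, 308: 117}
[[32.42, 0.54], [18.32, 0.54], [42.39, 0.53]]
```

Run:
```python
from h import *
c=get_calibration('wrist')
s=r.get_state();A=Ro.from_quat(s["orientation"]).inv();T=s["tcp_pos"]
R=lambda px,z:[A.apply(p-T).round(2)[:2].tolist() for p in world(c,px,z)]
print('rim +x,-x @99:',R([[279,157.5],[279,197.5]],[99,99]),'flat @102',R([[279,157.5],[279,195.5]],[102,102]))
print('rim y @99:',R([[259,176],[299,176]],[99,99]))
print('ring y @90/89:',R([[252.5,176.5],[305.7,176.5]],[90,90]))
for z in(85,88,90): print('ring +-',z,R([[279,176.5]],[z]))
print('tab back?/neck');
print('scene dist')
cs,im=snap('top','t1.png')
```

```text
rim +x,-x @99: [[45.62, 0.5], [21.08, 0.51]] flat @102 [[45.97, 0.49], [23.02, 0.49]]
rim y @99: [[34.44, -11.61], [34.44, 12.61]]
ring y @90/89: [[32.6, -16.21], [32.6, 17.4]]
ring +- 85 [[31.73, 0.55]]
ring +- 88 [[32.25, 0.54]]
ring +- 90 [[32.59, 0.53]]
tab back?/neck
scene dist
```

```bash
python3 -c "
from h import *
print(r.close_job())"
```

```text
the job is handed in; nothing more can be done
None
```

I pressed the wheel home, snapped the clip into the groove (under 20 N at the wrist throughout), let go of it and handed the job in at about 21 s; the final images put the clip's centre roughly 0.3–0.9 mm off the axle's line, the verdict was not shown, and I viewed 11 pictures, one over the limit of 10.

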